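# Load the sandwich drilling jig

### The arm

A 7-joint arm with a two-finger parallel gripper is mounted at the origin on a cart in front of the work surface, level with it; the furniture and walls round the work are solid. World frame = base frame: x ahead of the robot, y to its left, z up, the work surface at z = 0. Lengths are in m, angles in rad, forces in N, time in s.
With the tool pointing down it reaches from about 0.425 to 0.875 m from the base axis. Payload 8.4 kg.
Tool frame: the origin (TCP) lies between the finger pads; the fingertips stand 11 mm ahead of it and the grasp point (between the pads) lies 8 mm behind it; z points along the fingers, y is the line along which they close (so a half turn about z gives the same grasp; the last joint's range is limited). The gripper opens to 85 mm and grips with 20 to 120 N. Pads are 22 mm wide; open, the fingers measure 114 mm over their backs; the gripper's body (76 mm by 85 mm) begins 54 mm behind the grasp point. The pads swing forward as they close: fully open they stand 13 mm farther back than shut.
Start: joints at [-1.419, 0.333, 0.04, 1.465, -0.013, 1.343, -0.059], TCP at [0.161, 0.63, 0.242] pointing down, gripper open.
Joint ranges: [-2.58, 2.58], [-0.38, 2.09], [-1.3, 1.39], [0.25, 2.4], [-1.5, 4.64], [0.08, 2.09], [-2.65, 2.65]. Speed limits (rad/s): [2.22, 2.22, 2.79, 2.79, 3.14, 3.14, 3.14].

### API

Orientations are given as a unit quaternion [x, y, z, w].
In Python, from plant import sensors, eyes, job gives the robot as it stands. The module is installed in compiled form; this text tells all that it offers.
- The arm moves only by the tool step_arm, never from a script. Its argument "series" is one flat list of numbers, 7 for each row, row after row: the shift along the tool's x, y, z in fractions of the full range, 1 being 0.75 m, then the turn, a rotation vector about the tool's x, y, z in shares of 2 rad (1.0 is 2 rad), then the opening, from 0 (shut) to 1 (fully open). A call has exactly 5 rows; each row is the pose to reach, as a shift and turn from the pose commanded when the call began, along the tool's axes at that moment; what a row does not reach only later rows make up. A row lasts 1/8 s, in which the tool goes at most 62.5 mm and 10.7 degrees, less where a joint would pass 70% of its speed; a pose out of reach is approached as far as the arm can. Shift and turn numbers lie between -1 and 1, and a call with a number outside is refused. A call with a gripper value outside its range is refused whole. The fingers move at their own pace and stop on an object; the grip force is fixed at half the most. Time passes only in rows, so rows that repeat a pose let the fingers close, or fill a call up. It gives the time, the measured TCP pose, the force, the opening and the grip force at its end, in the units of the state.
- sensors.get_obs(): the state, without advancing time (a new reading comes with each control period).
- eyes.camera(name): name is "side" or "top"; returns the picture (420x560x3 uint8, red, green, blue); there is no depth.
- eyes.get_calibration(name): a dict with "fx", "fy", "cx", "cy" (pixels), "extrinsics" (4x4, takes a point from camera to world coordinates). Camera axes: x right, y down, z forward; pixel columns grow to the right and rows downward; lengths in m; the calibration is good to about 2 mm. A picture is of the moment at which its call begins. get_calibration takes no time and is no camera call.
- job.finish_job(): hands the job in; it is judged then, once.
The state is a dict: "time": time; "q": joint angles; "dq": joint speeds; "joint_torque": joint torques, N m; "tool_pos": TCP position; "tcp_rot": TCP orientation; "wrist_force": force on the tool from outside, world axes, zero at the start; "ft_torque": the same for the moment, N m; "width": opening from 0.0 (shut) to 1.0 (fully open); "grasp_force": force on a finger pad.
Only numpy, scipy, OpenCV 4.12 (cv2) and the standard library are available. Lean on these libraries where they do the work, as an engineer would, in place of code of your own. Each camera call takes 0.05 s, during which the arm holds its last target. There are 200 camera calls.

### The job

Load the drilling jig for the next block: lift its bush plate straight up off the two pins, keeping it level, and lay it flat on the cork mat; stand the two matching steel parallels on the jig base, one along each side of the chip opening, midway along it and close beside it but not over it, and lay the mahogany block across both of them, centred over the opening with its length crossing it. Then lower the bush plate back over both pins until it rests flat on the block. Leave the odd, wide and thin parallel, the tape measure and the tape roll where they are.

Things in the scene. Friction and masses are not known exactly. Their poses are not given: they have to be found in the camera images.
- jig: Fixed drilling jig base: dark steel 140 (x) x 240 (y) x 18 mm, origin centre of underside. Central through chip opening 116 (x) x 36 (y) mm. 12 mm pins at (-22,+92) and (+22,-92) mm stand 62 mm above its top; top 12 mm tapers to 4 mm. Parallels go lengthwise along x, centre lines about 33 mm either side in y; block goes lengthwise along y.
- bush_plate: Loose aluminium bush plate 80 (x) x 220 (y) x 10 mm, 0.5 kg, origin centre of underside; 14 mm holes at (-22,+92), (+22,-92) mm slide over the pins (a half turn fits too). Black bridge handle on top: bar 18 (x) x 70 (y) x 16 mm high, its centre 36 mm above the origin; two drill bushes 2.5 mm proud beside it. Origin 18 mm above the jig's at first, 58 mm when resting on the block.
- mat: Brown cork mat lying fixed on the bench, 130 (x) x 250 (y) x 4 mm thick, origin at the centre of its underside: the place to lay the bush plate meanwhile, roughly central and flat.
- parallel_1: One of the two matching steel parallels: a narrow bar 14 (x) x 90 (y) x 18 mm high, loose, 0.17 kg, origin at the centre of its underside. Either one of the pair may go on either side of the opening.
- parallel_2: The other matching steel parallel, the same 14 (x) x 90 (y) x 18 mm high, loose, origin at the centre of its underside.
- odd_parallel: Odd steel parallel, not to be used: a wider, longer and thinner bar 26 (x) x 110 (y) x 8 mm high, loose, origin at the centre of its underside.
- block: Mahogany block to be drilled: a plain red-brown wooden block 45 (x) x 90 (y) x 22 mm high, loose, 0.07 kg, origin at the centre of its underside.
- measure: Bystander: a yellow tape measure standing on the bench, 31 (x) x 74 (y) x 58 mm high, origin at the centre of its underside.
- tape_roll: Bystander: a roll of cream masking tape lying flat, 110 mm diameter, 24 mm high, origin at the centre of its underside.
Not all that is in view belongs to the job. What is shaped like the parallel_1 but red is not meant.

How it is judged:
By the outcome, as a careful person would: the job done as asked, in the order asked, and still so for the second after the job is handed in, with the robot touching nothing.
It also fails if it takes over 141 s, if anything falls off the work surface, if the arm or the gripper's body presses on something with over 40 N, if the wrist force passes 120 N, or if a joint passes its speed limit or range.

## Working session

There is one attempt and no reset: what is moved stays moved. The work goes in short steps, Python scripts to look and compute and a tool call to move; the robot and the scene stay as the last step left them, time stands still between calls to the robot, and variables do not carry over. Pictures are saved under pics/ and viewed, at most 14 in all, crops included, and the job is handed in when it is done.

Besides the shell and the picture viewer there is one more tool, called after "Call:" in YAML: its name, and indented under it one key for each argument. step_arm: Moves the arm, as the interface text tells. Its arguments: {"type":"object","properties":{"series":{"type":"array","items":{"type":"number"}}},"required":["series"]}

```bash
mkdir -p pics; cat > h.py <<'E'
import numpy as np, cv2
from plant import sensors, eyes, job
def snap(n,f):
    im=eyes.camera(n); cv2.imwrite(f'pics/{f}.png',im[:,:,::-1]); return im
def ray(n,u,v,z):
    c=eyes.get_calibration(n);T=np.array(c['extrinsics'])
    d=T[:3,:3]@[(u-c['cx'])/c['fx'],(v-c['cy'])/c['fy'],1]; o=T[:3,3]
    return o+d*(z-o[2])/d[2]
def proj(n,p):
    c=eyes.get_calibration(n);T=np.array(c['extrinsics'])
    q=T[:3,:3].T@(np.array(p)-T[:3,3]); return c['fx']*q[0]/q[2]+c['cx'],c['fy']*q[1]/q[2]+c['cy']
E
python3 - <<'E'
from h import *
snap('top','top0');snap('side','side0')
for n in('top','side'):print(eyes.get_calibration(n))
print(sensors.get_obs())
E
```

```text
{'fx': 421.5321265526654, 'fy': 421.5321265526654, 'cx': 280.6033857481781, 'cy': 211.38842861142373, 'extrinsics': array([[ 0.0054128 , -0.99410157,  0.10831788,  0.46764508],
       [-0.99998158, -0.00508337,  0.00331729,  0.01098426],
       [-0.0027471 , -0.10833384, -0.99411078,  0.9706502 ],
       [ 0.        ,  0.        ,  0.        ,  1.        ]])}
{'fx': 390.1333991505617, 'fy': 390.1333991505617, 'cx': 281.95783315193097, 'cy': 205.76248979884338, 'extrinsics': array([[-0.9354912 , -0.20119612,  0.29047604,  0.30784809],
       [-0.3529451 ,  0.57139707, -0.74090158,  0.63825681],
       [-0.01691063, -0.795629  , -0.60554812,  0.58265144],
       [ 0.        ,  0.        ,  0.        ,  1.        ]])}
{'time': 0.1, 'q': array([-1.41920711,  0.33385945,  0.03988366,  1.46617467, -0.0133997 ,
        1.34328234, -0.05849705]), 'dq': array([ 0.00223967, -0.00165126, -0.00111478, -0.00158338, -0.00177326,
        0.00226775,  0.00063027]), 'joint_torque': array([ 4.61896430e-03, -6.60006666e+01,  1.37061920e+00, -4.06469178e+01,
        1.70657696e-02,  8.97426362e-03, -4.37581423e-05]), 'tool_pos': array([0.16124253, 0.62928377, 0.24150191]), 'tcp_rot': array([ 1.25077263e-01,  9.92146737e-01, -7.27761054e-04, -4.04942542e-05]), 'wrist_force': array([ 0.03296272, -0.21592561, -0.47045269]), 'ft_torque': array([ 0.02401347, -0.0166528 , -0.00971577]), 'grasp_force': 0.0, 'width': 1.0008319142924997}
```

View pics/top0.png

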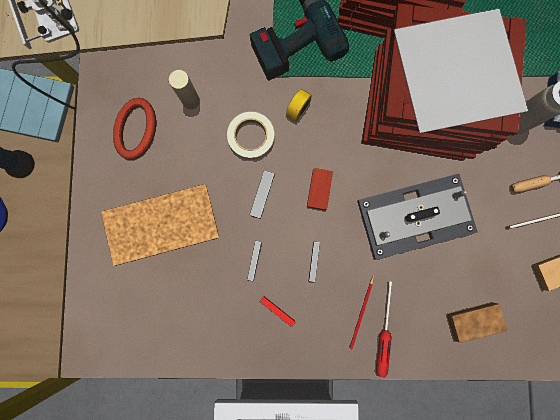

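View pics/side0.png

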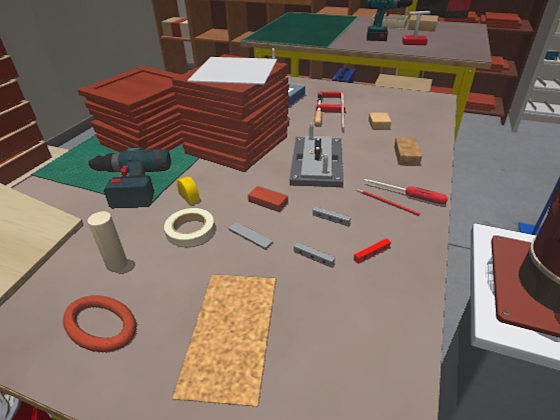

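The top view shows: matching parallels at (254,261) and (314,262), odd wide bar at (262,195), red bar decoy at (277,311), red-brown block at (320,189), with other wooden blocks at (477,322) and (548,272) that are too big or the wrong colour. The jig with its plate is at (417,217), the mat at (160,224), the tape roll at (250,135) and the measure at (298,105). Next: a close crop and measurements.

```bash
cat >> h.py <<'E'
def rect(n,im,box,z,lo,hi,dark=None):
    u0,v0,u1,v1=box
    hsv=cv2.cvtColor(im,cv2.COLOR_RGB2HSV)[v0:v1,u0:u1]
    m=cv2.inRange(hsv,np.array(lo),np.array(hi))
    cs,_=cv2.findContours(m,0,2); c=max(cs,key=cv2.contourArea)[:,0,:]+[u0,v0]
    P=np.array([ray(n,u,v,z)[:2] for u,v in c],np.float32)*1000
    return cv2.minAreaRect(P), len(c)
E
python3 - <<'E'
from h import *
im=cv2.imread('pics/top0.png')
a=cv2.resize(im[160:290,235:345],None,fx=4,fy=4,interpolation=2)
b=cv2.resize(im[165:269,350:485],None,fx=5,fy=5,interpolation=2)
cv2.imwrite('pics/a.png',a);cv2.imwrite('pics/b.png',b)
r=im[:,:,::-1].copy()
hsv=cv2.cvtColor(r,cv2.COLOR_RGB2HSV)
for n,(u,v) in dict(p1=(254,261),p2=(314,262),odd=(262,195),block=(320,189),bench=(285,230),mat=(160,224),jig=(365,205),plate=(385,215)).items(): print(n,r[v,u],hsv[v,u])
E
```

```text
p1 [187 189 188] [ 75   3 189]
p2 [179 180 178] [ 45   3 180]
odd [183 185 183] [ 60   3 185]
block [161  61  42] [  5 188 161]
bench [151 132 117] [ 13  57 151]
mat [215 157  96] [ 15 141 215]
jig [188 189 188] [ 60   1 189]
plate [178 176 174] [ 15   6 178]
```

View pics/a.png

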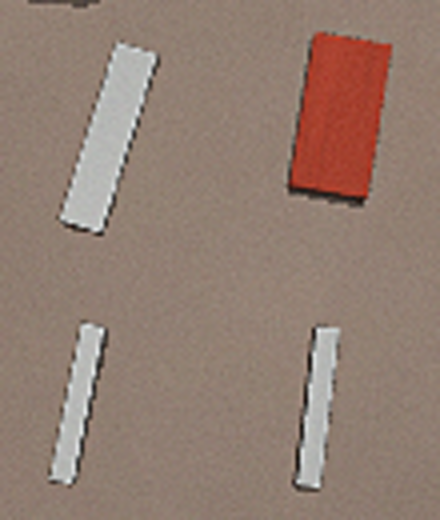

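View pics/b.png

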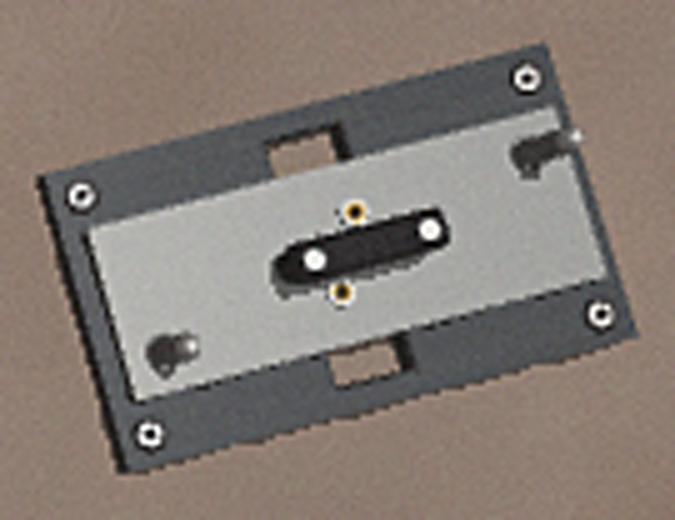

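Crops confirm two narrow bars (bottom left and right) as the matching pair, the wider bar top left as the odd one, and the red-brown 45x90 block. On the jig, pins show at lower left (+y) and upper right (-y).

```bash
python3 - <<'E'
from h import *
im=cv2.imread('pics/top0.png')[:,:,::-1].copy()
G=((0,0,140),(179,30,255)); 
for n,box,z,(lo,hi) in [('p1',(240,230,270,290),.018,G),('p2',(300,230,330,290),.018,G),('odd',(240,162,280,222),.008,G),
  ('block',(300,160,340,212),.022,((0,120,100),(12,255,255))),('mat',(90,170,230,275),.004,((8,85,120),(25,255,255))),
  ('jig',(350,165,485,269),.018,((80,0,0),(125,255,120))),('plate',(362,180,480,258),.028,((0,0,130),(179,30,255)))]:
    try: print(n,rect('top',im,box,z,lo,hi))
    except Exception as e: print(n,e)
# screws & handle whites & pin tops
for nm,(u,v),z in [('s1',(80,195),.018),('s2',(526,78),.018),('s3',(600,314),.018),('s4',(150,435),.018),('h1',(315,260),.072-.01),('h2',(430,230),.062),('b1',(355,212),.0305),('b2',(342,292),.0305),('pinL',(192,346),.08),('pinR',(574,135),.08)]:
    print(nm,ray('top',350+(u+.5)/5-.5,165+(v+.5)/5-.5,z).round(4))
E
```

```text
p1 (((460.80780029296875, 74.057373046875), (12.739806175231934, 88.26940155029297), 79.26581573486328), 39)
p2 (((459.3531494140625, -61.617835998535156), (12.592938423156738, 88.30259704589844), 82.8955078125), 25)
odd (((613.5023193359375, 58.119041442871094), (24.72225570678711, 108.2745590209961), 73.15763854980469), 68)
block (((624.5552978515625, -74.66145324707031), (44.590091705322266, 89.5753173828125), 80.54090881347656), 40)
mat (((542.2217407226562, 293.30889892578125), (129.677734375, 249.5883026123047), 15.399467468261719), 166)
jig (((563.3458862304688, -295.6070556640625), (138.5160675048828, 239.72682189941406), 15.111156463623047), 435)
plate (((564.0143432617188, -296.681396484375), (79.98629760742188, 219.74691772460938), 14.993765830993652), 157)
s1 [ 0.5903 -0.1792  0.018 ]
s2 [ 0.6453 -0.3842  0.018 ]
s3 [ 0.5372 -0.4134  0.018 ]
s4 [ 0.4816 -0.2089  0.018 ]
h1 [ 0.5568 -0.2716  0.062 ]
h2 [ 0.5701 -0.3218  0.062 ]
b1 [ 0.5816 -0.3     0.0305]
b2 [ 0.5456 -0.2931  0.0305]
pinL [ 0.5182 -0.2131  0.08  ]
pinR [ 0.6092 -0.378   0.08  ]
```

```bash
cat >> h.py <<'E'
from scipy.spatial.transform import Rotation as R
def go(pos,yaw):
    "shift/turn from the present pose to a tool-down pose with tool y at yaw deg"
    o=sensors.get_obs(); r=R.from_quat(o['tcp_rot']); a=np.radians(yaw)
    t=R.from_matrix(np.c_[[-np.sin(a)*-1,-np.cos(a),0],[np.cos(a),np.sin(a),0],[0,0,-1]])
    d=r.inv().apply(np.array(pos)-o['tool_pos']); w=(r.inv()*t).as_rotvec()
    print('t',round(o['time'],2),'pos',o['tool_pos'].round(4),'F',o['wrist_force'].round(1),'w',round(o['width'],3),'g',round(o['grasp_force'],1),'q7',round(o['q'][6],2))
    print('->',d.round(4),w.round(4)); return d,w
E
python3 - <<'E'
from h import *
go([.5,.30,.25],45)
for a in (15,75.6,-30):
    t=np.radians(a);M=np.c_[[np.sin(t),-np.cos(t),0],[np.cos(t),np.sin(t),0],[0,0,-1]];print(np.linalg.det(M))
E
```

```text
Traceback (most recent call last):
  File "h.py", line 23, in go
    t=R.from_matrix(np.c_[[-np.sin(a)*-1,-np.cos(a),0],[np.cos(a),np.sin(a),0],[0,0,-1]])
  File "scipy/spatial/transform/_rotation.pyx", line 1143, in scipy.spatial.transform._rotation.Rotation.from_matrix
ValueError: Non-positive determinant (left-handed or null coordinate frame) in rotation matrix 0: [[ 0.70710678  0.70710678  0.        ]
 [-0.70710678  0.70710678  0.        ]
 [ 0.          0.         -1.        ]].
```

```bash
sed -i 's/\[-np.sin(a)\*-1,-np.cos(a),0\]/[-np.sin(a),np.cos(a),0]/' h.py
python3 - <<'E'
from h import *
go([.5,.30,.25],45)
E
```

```text
t 0.1 pos [0.1612 0.6293 0.2415] F [ 0.  -0.2 -0.5] w 1.001 g 0.0 q7 -0.06
-> [-0.4099 -0.2349 -0.0081] [-1.400e-03  5.000e-04  5.346e-01]
```

Units first: shifts go in shares of 0.75 m and turns go in shares of 2 rad. So -0.23 m / 0.75 = -0.3067, -0.06 m / 0.75 = -0.08, 0.27 rad / 2 = 0.135.

Call:
step_arm:
  series: [-0.0667,-0.04,0,0,0,0.03,0.5,-0.1333,-0.08,0,0,0,0.06,0.5,-0.2,-0.12,0,0,0,0.1,0.5,-0.2667,-0.16,-0.0067,0,0,0.125,0.5,-0.3067,-0.1733,-0.0067,0,0,0.135,0.5]

```text
time: 0.72
tool_pos: [0.3544, 0.4437, 0.2478]
tcp_rot: [0.26, 0.966, 0.0, 0.0]
wrist_force: [0.8, 1.8, 0.1]
width: 0.501
grasp_force: 0.0
```

```bash
python3 -c "
from h import *
go([.5,.20,.2],15.1)"
```

```text
t 0.72 pos [0.3544 0.4437 0.2478] F [0.8 1.8 0.1] w 0.501 g 0.0 q7 0.1
-> [-0.2482 -0.1378  0.0479] [4.000e-04 5.000e-04 7.817e-01]
```

To row units: -0.248 m / 0.75 = -0.3307, -0.2 m / 0.75 = -0.2667, 0.78 rad / 2 = 0.39.

Call:
step_arm:
  series: [-0.0667,-0.0373,0.0133,0,0,0.075,0.5,-0.1333,-0.0747,0.0267,0,0,0.15,0.5,-0.2,-0.112,0.04,0,0,0.23,0.5,-0.2667,-0.1493,0.0533,0,0,0.31,0.5,-0.3307,-0.184,0.064,0,0,0.39,0.5]

```text
time: 1.35
tool_pos: [0.4988, 0.2016, 0.1988]
tcp_rot: [0.608, 0.794, -0.0, -0.0]
wrist_force: [0.4, 0.8, 0.1]
width: 0.498
grasp_force: 0.0
```

```bash
python3 -c "
from h import *
go([.5636,-.296,.2],15.1)"
```

```text
t 1.35 pos [0.4988 0.2016 0.1988] F [0.4 0.8 0.1] w 0.498 g 0.0 q7 -0.14
-> [-0.4972 -0.0675 -0.0012] [-0.0004 -0.      0.001 ]
```

Call:
step_arm:
  series: [-0.0667,-0.0093,0,0,0,0,0.5,-0.1467,-0.02,0,0,0,0,0.5,-0.2267,-0.0307,0,0,0,0,0.5,-0.3067,-0.0413,0,0,0,0,0.5,-0.3733,-0.0507,0,0,0,0,0.5]

```text
time: 1.98
tool_pos: [0.5361, -0.079, 0.1993]
tcp_rot: [0.606, 0.796, 0.0, 0.0]
wrist_force: [0.9, 0.6, -0.4]
width: 0.496
grasp_force: 0.0
```

To row units: -0.217 m / 0.75 = -0.2893, -0.2 m / 0.75 = -0.2667.

Call:
step_arm:
  series: [-0.0667,-0.0093,0,0,0,0,0.5,-0.1333,-0.0187,0,0,0,0,0.5,-0.2,-0.028,0,0,0,0,0.5,-0.2667,-0.0373,0,0,0,0,0.5,-0.2893,-0.0393,0,0,0,0,0.5]

```text
time: 2.6
tool_pos: [0.5646, -0.2971, 0.1989]
tcp_rot: [0.607, 0.795, -0.001, -0.0]
wrist_force: [-0.9, -0.2, 0.3]
width: 0.499
grasp_force: 0.0
```

```bash
python3 -c "
from h import *
go([.5636,-.296,.046],15.1)"
```

```text
t 2.6 pos [ 0.5646 -0.2971  0.1989] F [-0.9 -0.2  0.3] w 0.499 g 0.0 q7 0.91
-> [ 0.0015 -0.0005  0.1529] [-0.0016  0.0012  0.0023]
```

To row units: 0.14 m / 0.75 = 0.1867, 0.0015 m / 0.75 = 0.002, 0.002 rad / 2 = 0.001.

Call:
step_arm:
  series: [0.002,-0.0007,0.0533,0,0,0.001,0.5,0.002,-0.0007,0.1067,0,0,0.001,0.5,0.002,-0.0007,0.16,0,0,0.001,0.5,0.002,-0.0007,0.1867,0,0,0.001,0.5,0.002,-0.0007,0.1867,0,0,0.001,0.5]

```text
time: 3.22
tool_pos: [0.5644, -0.2913, 0.0584]
tcp_rot: [0.606, 0.795, -0.0, -0.001]
wrist_force: [-0.2, -0.5, 1.1]
width: 0.5
grasp_force: 0.0
```

```bash
python3 -c "
from h import *
a=snap('side','s1');b=snap('top','t1')
go([.5636,-.296,.046],15.1)
A=cv2.resize(a[100:200,270:380],(660,600));cv2.imwrite('pics/s1c.png',A[:,:,::-1])
for p in ([.5636,-.296,.018+.036],[.5636,-.296,.08]):print(proj('side',p))"
```

```text
t 3.33 pos [ 0.5657 -0.2925  0.0607] F [ 0.3 -0.2  0.5] w 0.499 g 0.0 q7 0.98
-> [-0.0028 -0.0029  0.0147] [0.0012 0.001  0.0045]
(np.float64(317.65614195107685), np.float64(146.63693516986277))
(np.float64(318.0208114869256), np.float64(138.23125168772768))
```

View pics/s1c.png

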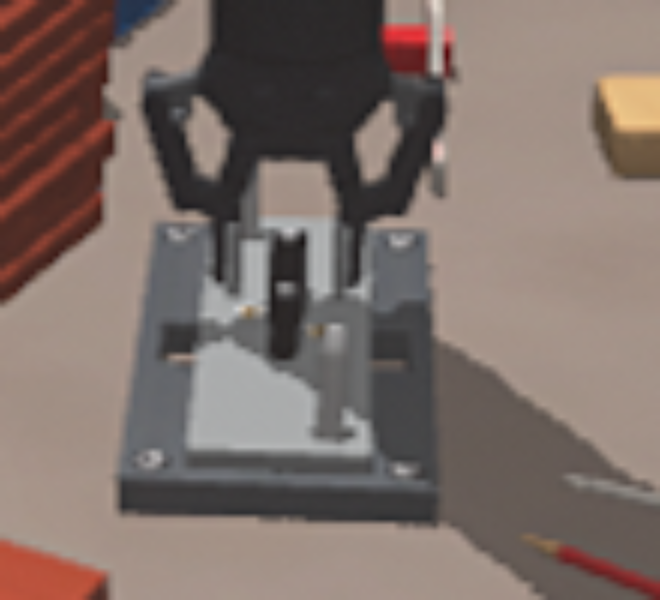

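The fingers straddle the handle bar at crop pixel (287,300); it is well centred.

To row units: 0.0147 m / 0.75 = 0.0196, 0.01 m / 0.75 = 0.0133, 0.0045 rad / 2 = 0.0023.

Call:
step_arm:
  series: [-0.0037,-0.0039,0.0067,0,0,0.0023,0.5,-0.0037,-0.0039,0.0133,0,0,0.0023,0.5,-0.0037,-0.0039,0.0196,0,0,0.0023,0.5,-0.0037,-0.0039,0.0196,0,0,0.0023,0.5,-0.0037,-0.0039,0.0196,0,0,0.0023,0.5]

```text
time: 3.95
tool_pos: [0.5629, -0.2956, 0.0447]
tcp_rot: [0.608, 0.794, -0.0, 0.0]
wrist_force: [0.0, 0.9, 0.0]
width: 0.498
grasp_force: 0.0
```

```bash
python3 -c "
from h import *
go([.5636,-.296,.046],15.1)"
```

```text
t 3.95 pos [ 0.5629 -0.2956  0.0447] F [0.  0.9 0. ] w 0.498 g 0.0 q7 1.0
-> [-0.0005  0.0006 -0.0013] [-0.  0.  0.]
```

Close (settled within 1 mm).

To row units: -0.001 m / 0.75 = -0.0013, 0.0006 m / 0.75 = 0.0008.

Call:
step_arm:
  series: [-0.0007,0.0008,-0.0013,0,0,0,0.4,-0.0007,0.0008,-0.0013,0,0,0,0.2,-0.0007,0.0008,-0.0013,0,0,0,0.1,-0.0007,0.0008,-0.0013,0,0,0,0,-0.0007,0.0008,-0.0013,0,0,0,0]

```text
time: 4.58
tool_pos: [0.5643, -0.296, 0.0462]
tcp_rot: [0.608, 0.794, 0.0, 0.001]
wrist_force: [3.0, 0.3, 6.3]
width: 0.203
grasp_force: 59.7
```

Call:
step_arm:
  series: [0,0,0,0,0,0,0,0,0,0,0,0,0,0,0,0,0,0,0,0,0,0,0,0,0,0,0,0,0,0,0,0,0,0,0]

```text
time: 5.2
tool_pos: [0.5643, -0.296, 0.0462]
tcp_rot: [0.608, 0.794, 0.0, 0.001]
wrist_force: [2.9, 0.6, 5.6]
width: 0.199
grasp_force: 59.7
```

```bash
python3 -c "
from h import *
go([.5636,-.296,.046],15.1);print(sensors.get_obs())"
```

```text
t 5.2 pos [ 0.5643 -0.296   0.0462] F [2.9 0.6 5.6] w 0.199 g 59.7 q7 1.0
-> [ 0.0002 -0.0007  0.0002] [0.0013 0.0006 0.0002]
{'time': 5.2, 'q': array([-0.11055787,  0.5611792 ,  0.69165369,  1.72532864, -0.41444541,
        1.00465544,  0.99590262]), 'dq': array([-3.37248701e-04, -1.49900633e-03, -9.12021768e-04,  1.68763636e-03,
       -2.22182495e-03,  1.69641741e-04, -2.62486465e-06]), 'joint_torque': array([ 1.23475537e+00, -5.99833238e+01,  1.51036656e+01, -2.88602006e+01,
        6.75084852e-01,  3.50189935e-01,  2.39880709e-02]), 'tool_pos': array([ 0.56432884, -0.29598126,  0.04620061]), 'tcp_rot': array([6.07979835e-01, 7.93952125e-01, 3.28064728e-04, 6.59784849e-04]), 'wrist_force': array([2.93494694, 0.63395986, 5.61740121]), 'ft_torque': array([ 0.18003712, -0.41687216, -0.05076205]), 'grasp_force': 59.71281409263611, 'width': 0.19852255612386677}
```

Gripped (reference seat pose: 0.5643, -0.2960, 0.0462). Lift straight.

To row units: -0.085 m / 0.75 = -0.1133, -0.07 m / 0.75 = -0.0933.

Call:
step_arm:
  series: [0,0,-0.0133,0,0,0,0,0,0,-0.04,0,0,0,0,0,0,-0.0667,0,0,0,0,0,0,-0.0933,0,0,0,0,0,0,-0.1133,0,0,0,0]

```text
time: 5.82
tool_pos: [0.5626, -0.296, 0.1309]
tcp_rot: [0.608, 0.794, -0.0, -0.001]
wrist_force: [0.6, 0.2, -5.8]
width: 0.197
grasp_force: 60.5
```

To row units: -0.03 m / 0.75 = -0.04, -0.025 m / 0.75 = -0.0333.

Call:
step_arm:
  series: [0,0,-0.02,0,0,0,0,0,0,-0.0333,0,0,0,0,0,0,-0.04,0,0,0,0,0,0,-0.04,0,0,0,0,0,0,-0.04,0,0,0,0]

```text
time: 6.45
tool_pos: [0.5633, -0.2958, 0.16]
tcp_rot: [0.608, 0.794, -0.0, -0.0]
wrist_force: [-0.4, -0.2, -5.6]
width: 0.196
grasp_force: 60.5
```

```bash
python3 -c "
from h import *
go([.542,.293,.16],15.3);snap('side','s2')"
```

```text
t 6.45 pos [ 0.5633 -0.2958  0.16  ] F [-0.4 -0.2 -5.6] w 0.196 g 60.5 q7 0.93
-> [5.740e-01 1.328e-01 2.000e-04] [-0.0008 -0.0005 -0.0035]
```

View pics/s2.png

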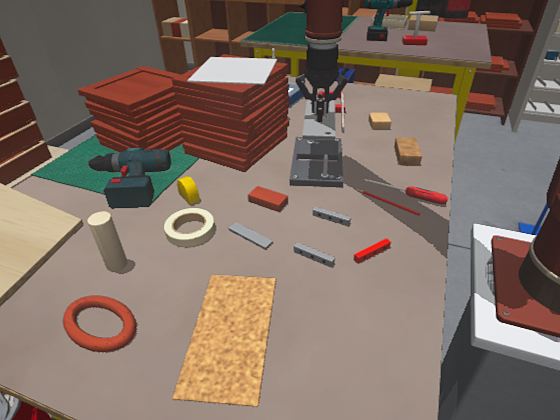

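The plate is lifted, the base with its bare pins is at (317,160). Carry it to the mat.

To row units: 0.215 m / 0.75 = 0.2867, 0.165 m / 0.75 = 0.22.

Call:
step_arm:
  series: [0.0267,0.0067,0,0,0,0,0,0.0867,0.02,0,0,0,0,0,0.1533,0.036,0,0,0,0,0,0.22,0.0507,0,0,0,0,0,0.2867,0.0667,0,0,0,0,0]

```text
time: 7.12
tool_pos: [0.5554, -0.0738, 0.1604]
tcp_rot: [0.608, 0.794, -0.0, -0.0]
wrist_force: [0.9, 1.1, -6.2]
width: 0.198
grasp_force: 60.4
```

To row units: 0.25 m / 0.75 = 0.3333, 0.2 m / 0.75 = 0.2667.

Call:
step_arm:
  series: [0.0667,0.0153,0,0,0,0,0,0.1333,0.0307,0,0,0,0,0,0.2,0.046,0,0,0,0,0,0.2667,0.0613,0,0,0,0,0,0.3333,0.0773,0,0,0,0,0]

```text
time: 7.75
tool_pos: [0.5464, 0.1826, 0.1605]
tcp_rot: [0.608, 0.794, -0.0, -0.0]
wrist_force: [0.1, -0.2, -6.6]
width: 0.199
grasp_force: 60.4
```

To row units: 0.108 m / 0.75 = 0.144, 0.1 m / 0.75 = 0.1333.

Call:
step_arm:
  series: [0.06,0.014,0,0,0,0,0,0.1067,0.024,0,0,0,0,0,0.1333,0.0307,0,0,0,0,0,0.144,0.0327,0,0,0,0,0,0.144,0.0327,0,0,0,0,0]

```text
time: 8.38
tool_pos: [0.5425, 0.2907, 0.1605]
tcp_rot: [0.608, 0.794, -0.0, 0.0]
wrist_force: [-0.4, -0.8, -6.0]
width: 0.201
grasp_force: 60.4
```

```bash
python3 -c "
from h import *
go([.542,.293,.034],15.3)"
```

```text
t 8.38 pos [0.5425 0.2907 0.1605] F [-0.4 -0.8 -6. ] w 0.201 g 60.4 q7 -0.15
-> [2.400e-03 1.000e-04 1.265e-01] [-0.0003  0.0008 -0.0044]
```

To row units: 0.123 m / 0.75 = 0.164, 0.115 m / 0.75 = 0.1533, -0.004 rad / 2 = -0.002.

Call:
step_arm:
  series: [0.0032,0,0.04,0,0,-0.002,0,0.0032,0,0.08,0,0,-0.002,0,0.0032,0,0.12,0,0,-0.002,0,0.0032,0,0.1533,0,0,-0.002,0,0.0032,0,0.164,0,0,-0.002,0]

```text
time: 9.0
tool_pos: [0.5414, 0.2917, 0.0364]
tcp_rot: [0.607, 0.794, -0.001, -0.0]
wrist_force: [0.3, -0.1, -5.6]
width: 0.194
grasp_force: 60.4
```

Call:
step_arm:
  series: [0,0,0.0013,0,0,0,0,0,0,0.0027,0,0,0,0,0,0,0.004,0,0,0,0,0,0,0.0053,0,0,0,0,0,0,0.0053,0,0,0,0]

```text
time: 9.62
tool_pos: [0.5416, 0.2942, 0.0337]
tcp_rot: [0.606, 0.795, 0.0, 0.0]
wrist_force: [0.1, 0.3, -5.9]
width: 0.2
grasp_force: 60.3
```

To row units: 0.0015 m / 0.75 = 0.002, 0.001 m / 0.75 = 0.0013.

Call:
step_arm:
  series: [0,0,0.0007,0,0,0,0,0,0,0.0013,0,0,0,0,0,0,0.002,0,0,0,0,0,0,0.002,0,0,0,0,0,0,0.002,0,0,0,0]

```text
time: 10.25
tool_pos: [0.5416, 0.2941, 0.0322]
tcp_rot: [0.607, 0.795, -0.0, -0.0]
wrist_force: [-1.8, 0.2, -2.7]
width: 0.195
grasp_force: 60.7
```

Touching. Release.

To row units: 0.0004 m / 0.75 = 0.0005.

Call:
step_arm:
  series: [0,0,0.0005,0,0,0,0,0,0,0.0005,0,0,0,0,0,0,0.0005,0,0,0,0.3,0,0,0.0005,0,0,0,0.45,0,0,0.0005,0,0,0,0.45]

```text
time: 10.88
tool_pos: [0.5419, 0.2942, 0.0318]
tcp_rot: [0.606, 0.795, 0.0, 0.0]
wrist_force: [0.8, 0.1, 0.1]
width: 0.45
grasp_force: 0.0
```

```bash
python3 -c "
from h import *
print(sensors.get_obs()['tcp_rot'])
go([.5416,.2941,.15],15.1)"
```

```text
[6.06492954e-01 7.95088813e-01 2.36782606e-04 1.42047939e-04]
t 10.88 pos [0.5419 0.2942 0.0318] F [0.8 0.1 0.1] w 0.45 g 0.0 q7 -0.08
-> [-0.     -0.0003 -0.1182] [ 0.0005 -0.0001  0.004 ]
```

To row units: -0.1 m / 0.75 = -0.1333, -0.08 m / 0.75 = -0.1067.

Call:
step_arm:
  series: [0,0,-0.0267,0,0,0,0.45,0,0,-0.0667,0,0,0,0.45,0,0,-0.1067,0,0,0,0.45,0,0,-0.1333,0,0,0,0.45,0,0,-0.1333,0,0,0,0.45]

```text
time: 11.5
tool_pos: [0.5426, 0.2946, 0.1338]
tcp_rot: [0.607, 0.795, 0.002, 0.0]
wrist_force: [0.5, 0.8, -0.6]
width: 0.449
grasp_force: 0.0
```

```bash
python3 -c "
from h import *
im=snap('top','t3')
go([.4608,.0741,.10],79.3)"
```

```text
t 11.55 pos [0.5418 0.2943 0.1323] F [ 0.5  0.5 -0.1] w 0.452 g 0.0 q7 -0.13
-> [-0.1909 -0.1364  0.032 ] [ 0.0012 -0.     -1.1164]
```

View pics/t3.png

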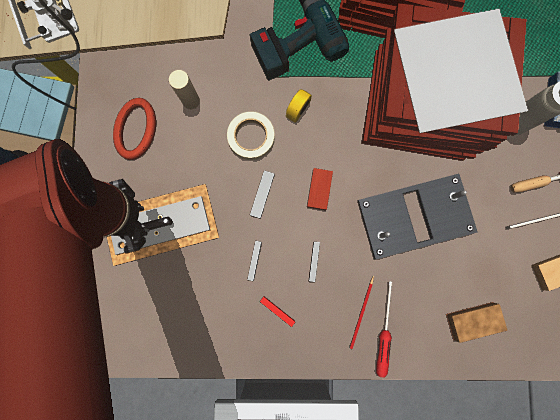

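The plate lies flat on the mat around (160,224); the jig's opening at (415,216) and pins at (383,236), (456,195) are clear.

To row units: -0.19 m / 0.75 = -0.2533, -0.16 m / 0.75 = -0.2133, -0.88 rad / 2 = -0.44.

Call:
step_arm:
  series: [-0.0533,-0.04,0,0,0,-0.085,0.45,-0.1067,-0.0773,0,0,0,-0.175,0.45,-0.16,-0.116,0,0,0,-0.265,0.45,-0.2133,-0.1547,0,0,0,-0.355,0.45,-0.2533,-0.1813,0.0067,0,0,-0.44,0.45]

```text
time: 12.18
tool_pos: [0.4593, 0.0728, 0.1258]
tcp_rot: [0.208, 0.978, -0.0, -0.001]
wrist_force: [0.7, 0.8, 0.4]
width: 0.455
grasp_force: 0.0
```

To row units: 0.027 m / 0.75 = 0.036, 0.02 m / 0.75 = 0.0267, -0.236 rad / 2 = -0.118.

Call:
step_arm:
  series: [0,0,0.0067,0,0,-0.06,0.45,0,0,0.0133,0,0,-0.118,0.45,0,0,0.0267,0,0,-0.118,0.45,0,0,0.036,0,0,-0.118,0.45,0,0,0.036,0,0,-0.118,0.45]

```text
time: 12.8
tool_pos: [0.4601, 0.0747, 0.0988]
tcp_rot: [0.094, 0.996, -0.001, -0.001]
wrist_force: [0.9, 0.3, 0.5]
width: 0.45
grasp_force: 0.0
```

```bash
python3 -c "
from h import *
go([.4608,.0741,.0135],79.3)
im=cv2.imread('pics/t3.png')[:,:,::-1].copy()
print(rect('top',im,(350,165,485,269),.018,(80,0,0),(125,255,140)))
h=cv2.cvtColor(im,cv2.COLOR_RGB2HSV)
print(h[216,412:424].tolist(), h[200,405:418].tolist())
for u,v in((380,234),(459.5,194)):print(ray('top',u,v,.08))
"
```

```text
t 12.8 pos [0.4601 0.0747 0.0988] F [0.9 0.3 0.5] w 0.45 g 0.0 q7 1.18
-> [-0.001  -0.0004  0.0853] [-0.0013 -0.0014 -0.0019]
(((563.2982788085938, -295.74029541015625), (138.5828399658203, 239.70736694335938), 15.13276195526123), 235)
[[15, 52, 151], [8, 52, 162], [12, 53, 155], [14, 52, 151], [12, 51, 156], [11, 47, 153], [14, 51, 155], [12, 46, 154], [9, 48, 158], [13, 52, 158], [11, 48, 179], [10, 46, 67]] [[14, 57, 162], [11, 47, 157], [14, 61, 154], [13, 52, 157], [12, 57, 160], [13, 53, 150], [15, 52, 153], [11, 57, 156], [12, 50, 159], [13, 50, 159], [10, 55, 157], [15, 51, 164], [14, 59, 174]]
[ 0.51773273 -0.19619607  0.08      ]
[ 0.60394035 -0.36733356  0.08      ]
```

To row units: 0.083 m / 0.75 = 0.1107, -0.001 m / 0.75 = -0.0013, -0.002 rad / 2 = -0.001.

Call:
step_arm:
  series: [-0.0013,0,0.0333,0,0,-0.001,0.45,-0.0013,0,0.0667,0,0,-0.001,0.45,-0.0013,0,0.0933,0,0,-0.001,0.45,-0.0013,0,0.1107,0,0,-0.001,0.45,-0.0013,0,0.1107,0,0,-0.001,0.45]

```text
time: 13.42
tool_pos: [0.4613, 0.0745, 0.0162]
tcp_rot: [0.093, 0.996, -0.0, -0.001]
wrist_force: [0.1, -0.1, 0.1]
width: 0.447
grasp_force: 0.0
```

To row units: 0.001 m / 0.75 = 0.0013.

Call:
step_arm:
  series: [0,0,0.0013,0,0,0,0.45,0,0,0.0013,0,0,0,0.3,0,0,0.0013,0,0,0,0.15,0,0,0.0013,0,0,0,0,0,0,0.0013,0,0,0,0]

```text
time: 14.05
tool_pos: [0.4621, 0.0748, 0.0164]
tcp_rot: [0.093, 0.996, 0.0, 0.0]
wrist_force: [-1.8, -1.0, 7.1]
width: 0.141
grasp_force: 58.7
```

```bash
python3 -c "
from h import *
go([.4608,.0741,.1235],79.3)"
```

```text
t 14.05 pos [0.4621 0.0748 0.0164] F [-1.8 -1.   7.1] w 0.141 g 58.7 q7 1.29
-> [ 0.0011 -0.0009 -0.1071] [0.0007 0.0006 0.0014]
```

To row units: -0.125 m / 0.75 = -0.1667, -0.115 m / 0.75 = -0.1533.

Call:
step_arm:
  series: [0,0,-0.0267,0,0,0,0,0,0,-0.0667,0,0,0,0,0,0,-0.1133,0,0,0,0,0,0,-0.1533,0,0,0,0,0,0,-0.1667,0,0,0,0]

```text
time: 14.68
tool_pos: [0.4625, 0.075, 0.1423]
tcp_rot: [0.093, 0.996, 0.001, 0.001]
wrist_force: [-0.4, 0.3, -2.1]
width: 0.146
grasp_force: 59.2
```

```bash
python3 -c "
from h import *
go([.5561,-.2638,.14],105.1)"
```

```text
t 14.68 pos [0.4625 0.075  0.1423] F [-0.4  0.3 -2.1] w 0.146 g 59.2 q7 1.15
-> [-0.1545 -0.3158  0.002 ] [ 0.0015  0.0026 -0.4488]
```

To row units: -0.235 m / 0.75 = -0.3133, -0.184 m / 0.75 = -0.2453, -0.37 rad / 2 = -0.185.

Call:
step_arm:
  series: [-0.02,-0.04,0,0,0,-0.025,0,-0.0533,-0.1067,0,0,0,-0.065,0,-0.0867,-0.1773,0,0,0,-0.105,0,-0.12,-0.2453,0,0,0,-0.145,0,-0.1533,-0.3133,0,0,0,-0.185,0]

```text
time: 15.3
tool_pos: [0.5313, -0.1789, 0.1397]
tcp_rot: [-0.094, 0.996, 0.0, -0.0]
wrist_force: [0.6, 1.0, -1.9]
width: 0.142
grasp_force: 59.2
```

```bash
python3 -c "
from h import *
go([.5561,-.2638,.14],105.1)"
```

```text
t 15.3 pos [ 0.5313 -0.1789  0.1397] F [ 0.6  1.  -1.9] w 0.142 g 59.2 q7 2.19
-> [-0.0085 -0.0881 -0.0003] [ 0.0004 -0.0008 -0.0755]
```

To row units: -0.088 m / 0.75 = -0.1173, -0.0085 m / 0.75 = -0.0113, -0.076 rad / 2 = -0.038.

Call:
step_arm:
  series: [-0.0053,-0.0533,0,0,0,-0.02,0,-0.0107,-0.0933,0,0,0,-0.038,0,-0.0113,-0.1173,0,0,0,-0.038,0,-0.0113,-0.1173,0,0,0,-0.038,0,-0.0113,-0.1173,0,0,0,-0.038,0]

```text
time: 15.92
tool_pos: [0.5558, -0.261, 0.1403]
tcp_rot: [-0.13, 0.991, 0.001, -0.0]
wrist_force: [1.1, -0.3, -2.3]
width: 0.148
grasp_force: 59.2
```

```bash
python3 -c "
from h import *
go([.5561,-.2638,.037],105.1)"
```

```text
t 15.93 pos [ 0.5558 -0.261   0.1403] F [ 1.1 -0.3 -2.3] w 0.148 g 59.2 q7 2.43
-> [ 0.0004 -0.0029  0.1033] [ 0.0011 -0.0003 -0.0023]
```

To row units: 0.1 m / 0.75 = 0.1333, -0.0029 m / 0.75 = -0.0039, -0.002 rad / 2 = -0.001.

Call:
step_arm:
  series: [0.0005,-0.0039,0.0267,0,0,-0.001,0,0.0005,-0.0039,0.0667,0,0,-0.001,0,0.0005,-0.0039,0.1067,0,0,-0.001,0,0.0005,-0.0039,0.1333,0,0,-0.001,0,0.0005,-0.0039,0.1333,0,0,-0.001,0]

```text
time: 16.55
tool_pos: [0.5551, -0.2645, 0.0389]
tcp_rot: [-0.131, 0.991, 0.001, -0.001]
wrist_force: [0.2, -0.5, -2.0]
width: 0.145
grasp_force: 59.2
```

```bash
python3 -c "
from h import *
go([.5561,-.2638,.0344],105.1)"
```

```text
t 16.55 pos [ 0.5551 -0.2645  0.0389] F [ 0.2 -0.5 -2. ] w 0.145 g 59.2 q7 2.51
-> [-0.0011  0.0004  0.0045] [ 0.0017 -0.0028 -0.0005]
```

To row units: 0.0038 m / 0.75 = 0.0051, 0.001 m / 0.75 = 0.0013.

Call:
step_arm:
  series: [0,0,0.0013,0,0,0,0,-0.0007,0,0.0027,0,0,0,0,-0.0007,0,0.004,0,0,0,0,-0.0007,0,0.0051,0,0,0,0,-0.0007,0,0.0051,0,0,0,0]

```text
time: 17.18
tool_pos: [0.5568, -0.2652, 0.037]
tcp_rot: [-0.131, 0.991, -0.0, 0.0]
wrist_force: [-1.5, 0.6, -2.4]
width: 0.14
grasp_force: 59.1
```

To row units: 0.0009 m / 0.75 = 0.0012, 0.0006 m / 0.75 = 0.0008.

Call:
step_arm:
  series: [0,0,0.0004,0,0,0,0,0,0,0.0008,0,0,0,0,0,0,0.0012,0,0,0,0,0,0,0.0012,0,0,0,0,0,0,0.0012,0,0,0,0]

```text
time: 17.8
tool_pos: [0.5567, -0.2652, 0.036]
tcp_rot: [-0.131, 0.991, -0.0, -0.0]
wrist_force: [0.3, -0.3, -1.3]
width: 0.143
grasp_force: 59.1
```

To row units: 0.0014 m / 0.75 = 0.0019, 0.001 m / 0.75 = 0.0013.

Call:
step_arm:
  series: [0,0.0013,0.0007,0,0,0,0,0,0.0013,0.0013,0,0,0,0,0,0.0013,0.0019,0,0,0,0,0,0.0013,0.0019,0,0,0,0,0,0.0013,0.0019,0,0,0,0]

```text
time: 18.42
tool_pos: [0.5565, -0.2643, 0.0346]
tcp_rot: [-0.131, 0.991, -0.0, -0.0]
wrist_force: [-0.6, 0.7, -1.7]
width: 0.15
grasp_force: 59.3
```

To row units: 0.0012 m / 0.75 = 0.0016, 0.0008 m / 0.75 = 0.0011.

Call:
step_arm:
  series: [0,0,0.0005,0,0,0,0,0,0,0.0011,0,0,0,0,0,0,0.0016,0,0,0,0,0,0,0.0016,0,0,0,0,0,0,0.0016,0,0,0,0]

```text
time: 19.05
tool_pos: [0.5566, -0.2643, 0.0345]
tcp_rot: [-0.131, 0.991, 0.0, 0.0]
wrist_force: [-4.4, 3.1, 11.9]
width: 0.141
grasp_force: 61.0
```

Seated (11.9 N). Release to 0.35.

To row units: -0.001 m / 0.75 = -0.0013, -0.0005 m / 0.75 = -0.0007.

Call:
step_arm:
  series: [0,0,-0.0007,0,0,0,0,0,0,-0.0007,0,0,0,0.2,0,0,-0.0007,0,0,0,0.35,0,0,-0.0007,0,0,0,0.35,0,0,-0.0013,0,0,0,0.35]

```text
time: 19.68
tool_pos: [0.5564, -0.2642, 0.0343]
tcp_rot: [-0.131, 0.991, -0.0, -0.0]
wrist_force: [-0.8, -0.1, 0.1]
width: 0.354
grasp_force: 0.0
```

To row units: -0.1 m / 0.75 = -0.1333, -0.09 m / 0.75 = -0.12.

Call:
step_arm:
  series: [0,0,-0.0133,0,0,0,0.35,0,0,-0.04,0,0,0,0.35,0,0,-0.08,0,0,0,0.35,0,0,-0.12,0,0,0,0.35,0,0,-0.1333,0,0,0,0.35]

```text
time: 20.3
tool_pos: [0.5575, -0.265, 0.1377]
tcp_rot: [-0.131, 0.991, -0.001, 0.002]
wrist_force: [-0.3, 0.0, -0.1]
width: 0.352
grasp_force: 0.0
```

```bash
python3 -c "
from h import *
go([.4594,-.0616,.1],82.9)
go([.4594,-.0616,.1],-97.1)"
```

```text
t 20.3 pos [ 0.5575 -0.265   0.1377] F [-0.3  0.  -0.1] w 0.352 g 0.0 q7 2.45
-> [0.0422 0.2219 0.0371] [-0.0013  0.0039  0.3863]
t 20.3 pos [ 0.5575 -0.265   0.1377] F [-0.3  0.  -0.1] w 0.352 g 0.0 q7 2.45
-> [0.0422 0.2219 0.0371] [-5.5000e-03 -1.8000e-03 -2.7553e+00]
```

q7 would come near its limit on the far side, so I take the half-turned grasp for the second parallel.

To row units: 0.222 m / 0.75 = 0.296, 0.2 m / 0.75 = 0.2667, 0.18 rad / 2 = 0.09.

Call:
step_arm:
  series: [0.0133,0.0667,0,0,0,0.09,0.45,0.0267,0.1333,0,0,0,0.18,0.45,0.04,0.2,0,0,0,0.27,0.45,0.056,0.2667,0,0,0,0.36,0.45,0.056,0.296,0,0,0,0.45,0.45]

```text
time: 20.92
tool_pos: [0.4586, -0.0623, 0.1345]
tcp_rot: [0.279, 0.96, 0.0, -0.0]
wrist_force: [-0.3, -0.3, 0.4]
width: 0.45
grasp_force: 0.0
```

To row units: 0.9 rad / 2 = 0.45.

Call:
step_arm:
  series: [0,0,0,0,0,0.09,0.45,0,0,0,0,0,0.18,0.45,0,0,0,0,0,0.27,0.45,0,0,0,0,0,0.36,0.45,0,0,0,0,0,0.45,0.45]

```text
time: 21.55
tool_pos: [0.4595, -0.064, 0.1346]
tcp_rot: [0.67, 0.743, 0.0, -0.0]
wrist_force: [-0.4, -0.3, -0.3]
width: 0.451
grasp_force: 0.0
```

To row units: 0.9 rad / 2 = 0.45.

Call:
step_arm:
  series: [0,0,0,0,0,0.09,0.45,0,0,0,0,0,0.18,0.45,0,0,0,0,0,0.27,0.45,0,0,0,0,0,0.36,0.45,0,0,0,0,0,0.45,0.45]

```text
time: 22.18
tool_pos: [0.4595, -0.064, 0.1346]
tcp_rot: [0.926, 0.377, -0.0, -0.0]
wrist_force: [0.1, -0.4, 1.2]
width: 0.45
grasp_force: 0.0
```

```bash
python3 -c "
from h import *
go([.4594,-.0616,.06],-97.1)
im=snap('top','t4')"
```

```text
t 22.18 pos [ 0.4595 -0.064   0.1346] F [ 0.1 -0.4  1.2] w 0.45 g 0.0 q7 -0.71
-> [ 0.0016 -0.0017  0.0746] [-4.000e-04  2.000e-04  8.979e-01]
```

View pics/t4.png

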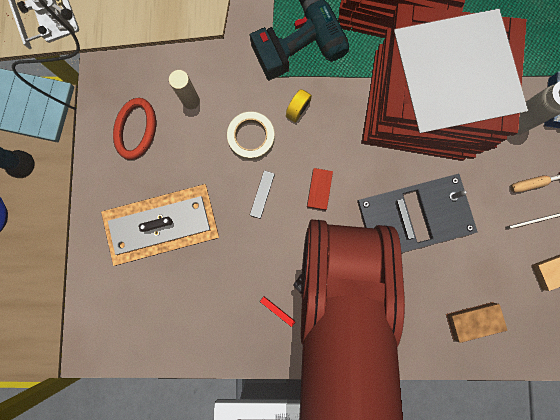

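The plate lies centrally on the mat (155,224), and parallel 1 stands left of the opening at (405,220).

To row units: 0.07 m / 0.75 = 0.0933, -0.0017 m / 0.75 = -0.0023, 0.898 rad / 2 = 0.449.

Call:
step_arm:
  series: [0.0021,-0.0023,0.0133,0,0,0.09,0.45,0.0021,-0.0023,0.0333,0,0,0.18,0.45,0.0021,-0.0023,0.0533,0,0,0.27,0.45,0.0021,-0.0023,0.0733,0,0,0.36,0.45,0.0021,-0.0023,0.0933,0,0,0.449,0.45]

```text
time: 22.85
tool_pos: [0.4595, -0.0615, 0.0642]
tcp_rot: [0.998, -0.06, -0.0, -0.0]
wrist_force: [-0.7, 0.7, -0.1]
width: 0.451
grasp_force: 0.0
```

Call:
step_arm:
  series: [0,0,0,0,0,0,0.45,0,0,0,0,0,0,0.45,0,0,0,0,0,0,0.45,0,0,0,0,0,0,0.45,0,0,0,0,0,0,0.45]

```text
time: 23.48
tool_pos: [0.4597, -0.0616, 0.0647]
tcp_rot: [0.998, -0.059, 0.0, -0.0]
wrist_force: [1.0, 0.9, -0.2]
width: 0.453
grasp_force: 0.0
```

```bash
python3 -c "
from h import *
go([.4594,-.0616,.015],-97.1)
im=cv2.imread('pics/t4.png')[:,:,::-1].copy()
print(rect('top',im,(392,192,418,245),.036,(0,0,140),(179,30,255)))
print(rect('top',im,(105,188,215,262),.014,(0,0,150),(179,30,255)))
"
```

```text
t 23.48 pos [ 0.4597 -0.0616  0.0647] F [ 1.   0.9 -0.2] w 0.453 g 0.0 q7 -1.45
-> [-0.0003  0.0001  0.0497] [-0.0002 -0.0002  0.0067]
(((555.17919921875, -263.647216796875), (88.6136703491211, 12.893111228942871), 15.189087867736816), 51)
(((539.82568359375, 293.1360168457031), (78.94496154785156, 218.6100311279297), 15.314884185791016), 132)
```

To row units: 0.048 m / 0.75 = 0.064, 0.015 m / 0.75 = 0.02, 0.006 rad / 2 = 0.003.

Call:
step_arm:
  series: [0,0,0.02,0,0,0.003,0.45,0,0,0.04,0,0,0.003,0.45,0,0,0.0533,0,0,0.003,0.45,0,0,0.064,0,0,0.003,0.45,0,0,0.064,0,0,0.003,0.45]

```text
time: 24.1
tool_pos: [0.4593, -0.0618, 0.0162]
tcp_rot: [0.998, -0.062, -0.0, 0.0]
wrist_force: [0.1, -0.5, -0.7]
width: 0.443
grasp_force: 0.0
```

To row units: 0.001 m / 0.75 = 0.0013.

Call:
step_arm:
  series: [0,0,0.0013,0,0,0,0.45,0,0,0.0013,0,0,0,0.3,0,0,0.0013,0,0,0,0.15,0,0,0.0013,0,0,0,0,0,0,0.0013,0,0,0,0]

```text
time: 24.72
tool_pos: [0.4598, -0.0616, 0.016]
tcp_rot: [0.998, -0.062, 0.0, -0.0]
wrist_force: [-1.3, 0.1, 6.7]
width: 0.142
grasp_force: 58.7
```

```bash
python3 -c "
from h import *
go([.4594,-.0616,.015],-97.1)"
```

```text
t 24.73 pos [ 0.4598 -0.0616  0.016 ] F [-1.3  0.1  6.7] w 0.142 g 58.7 q7 -1.35
-> [-0.0004  0.0001  0.001 ] [-0.0004 -0.0001  0.    ]
```

To row units: -0.125 m / 0.75 = -0.1667, -0.115 m / 0.75 = -0.1533.

Call:
step_arm:
  series: [0,0,-0.0267,0,0,0,0,0,0,-0.0667,0,0,0,0,0,0,-0.1133,0,0,0,0,0,0,-0.1533,0,0,0,0,0,0,-0.1667,0,0,0,0]

```text
time: 25.35
tool_pos: [0.4603, -0.0613, 0.1418]
tcp_rot: [0.998, -0.062, 0.001, -0.001]
wrist_force: [0.1, -0.6, -2.1]
width: 0.144
grasp_force: 59.2
```

```bash
python3 -c "
from h import *
go([.5725,-.3279,.14],-74.9)"
```

```text
t 25.35 pos [ 0.4603 -0.0613  0.1418] F [ 0.1 -0.6 -2.1] w 0.144 g 59.2 q7 -1.63
-> [0.1442 0.2507 0.0016] [-0.0015 -0.0023 -0.387 ]
```

To row units: 0.21 m / 0.75 = 0.28, 0.175 m / 0.75 = 0.2333, -0.14 rad / 2 = -0.07.

Call:
step_arm:
  series: [0.0267,0.0467,0,0,0,-0.03,0,0.06,0.1067,0,0,0,-0.07,0,0.096,0.1693,0,0,0,-0.105,0,0.1333,0.2333,0,0,0,-0.145,0,0.16,0.28,0,0,0,-0.18,0]

```text
time: 25.98
tool_pos: [0.5526, -0.287, 0.1385]
tcp_rot: [0.993, 0.119, -0.001, -0.0]
wrist_force: [0.3, -0.0, -0.6]
width: 0.147
grasp_force: 59.3
```

```bash
python3 -c "
from h import *
go([.5725,-.3279,.14],-74.9)"
```

```text
t 25.98 pos [ 0.5526 -0.287   0.1385] F [ 0.3 -0.  -0.6] w 0.147 g 59.3 q7 -0.59
-> [ 0.0097  0.0445 -0.0016] [-0.0005  0.0024 -0.0258]
```

To row units: 0.0445 m / 0.75 = 0.0593, 0.0097 m / 0.75 = 0.0129, -0.026 rad / 2 = -0.013.

Call:
step_arm:
  series: [0.0067,0.0333,0,0,0,-0.013,0,0.0129,0.0593,0,0,0,-0.013,0,0.0129,0.0593,0,0,0,-0.013,0,0.0129,0.0593,0,0,0,-0.013,0,0.0129,0.0593,0,0,0,-0.013,0]

```text
time: 26.6
tool_pos: [0.5725, -0.3247, 0.1401]
tcp_rot: [0.991, 0.131, -0.0, -0.0]
wrist_force: [0.1, 1.1, -1.7]
width: 0.145
grasp_force: 59.3
```

```bash
python3 -c "
from h import *
go([.5725,-.3279,.037],-74.9)"
```

```text
t 26.6 pos [ 0.5725 -0.3247  0.1401] F [ 0.1  1.1 -1.7] w 0.145 g 59.3 q7 -0.51
-> [-0.0009  0.0032  0.1031] [-0.0009  0.0003 -0.0003]
```

To row units: 0.1 m / 0.75 = 0.1333, 0.0032 m / 0.75 = 0.0043.

Call:
step_arm:
  series: [-0.0012,0.0043,0.0267,0,0,0,0,-0.0012,0.0043,0.0667,0,0,0,0,-0.0012,0.0043,0.1067,0,0,0,0,-0.0012,0.0043,0.1333,0,0,0,0,-0.0012,0.0043,0.1333,0,0,0,0]

```text
time: 27.22
tool_pos: [0.5715, -0.3284, 0.0386]
tcp_rot: [0.991, 0.131, -0.001, -0.001]
wrist_force: [-0.2, 0.4, -1.0]
width: 0.145
grasp_force: 59.3
```

To row units: 0.0035 m / 0.75 = 0.0047, 0.001 m / 0.75 = 0.0013.

Call:
step_arm:
  series: [0,0,0.0013,0,0,0,0,0,0,0.0027,0,0,0,0,0,0,0.004,0,0,0,0,0,0,0.0047,0,0,0,0,0,0,0.0047,0,0,0,0]

```text
time: 27.85
tool_pos: [0.5726, -0.3291, 0.0371]
tcp_rot: [0.991, 0.131, -0.0, 0.0]
wrist_force: [-0.4, -0.5, -2.0]
width: 0.143
grasp_force: 59.3
```

```bash
python3 -c "
from h import *
go([.5725,-.3279,.034],-74.9)"
```

```text
t 27.85 pos [ 0.5726 -0.3291  0.0371] F [-0.4 -0.5 -2. ] w 0.143 g 59.3 q7 -0.45
-> [ 0.0002 -0.0012  0.0031] [-0.      0.0001 -0.0013]
```

To row units: 0.0035 m / 0.75 = 0.0047, -0.0012 m / 0.75 = -0.0016.

Call:
step_arm:
  series: [0,-0.0016,0.0013,0,0,0,0,0,-0.0016,0.0027,0,0,0,0,0,-0.0016,0.004,0,0,0,0,0,-0.0016,0.0047,0,0,0,0,0,-0.0016,0.0047,0,0,0,0]

```text
time: 28.48
tool_pos: [0.5722, -0.3279, 0.0341]
tcp_rot: [0.991, 0.131, 0.0, -0.0]
wrist_force: [-3.0, 2.7, 6.4]
width: 0.145
grasp_force: 60.4
```

To row units: -0.001 m / 0.75 = -0.0013, -0.0005 m / 0.75 = -0.0007.

Call:
step_arm:
  series: [0,0,-0.0007,0,0,0,0,0,0,-0.0007,0,0,0,0.2,0,0,-0.0007,0,0,0,0.35,0,0,-0.0007,0,0,0,0.35,0,0,-0.0013,0,0,0,0.35]

```text
time: 29.1
tool_pos: [0.5722, -0.328, 0.0345]
tcp_rot: [0.991, 0.131, -0.0, 0.0]
wrist_force: [0.7, -1.0, -0.5]
width: 0.351
grasp_force: 0.0
```

To row units: -0.1 m / 0.75 = -0.1333, -0.09 m / 0.75 = -0.12.

Call:
step_arm:
  series: [0,0,-0.0133,0,0,0,0.35,0,0,-0.04,0,0,0,0.35,0,0,-0.08,0,0,0,0.35,0,0,-0.12,0,0,0,0.35,0,0,-0.1333,0,0,0,0.35]

```text
time: 29.72
tool_pos: [0.5731, -0.3289, 0.1379]
tcp_rot: [0.991, 0.131, 0.002, 0.001]
wrist_force: [-0.1, -0.9, 0.3]
width: 0.347
grasp_force: 0.0
```

```bash
python3 -c "
from h import *
go([.6246,-.0747,.13],80.5)"
```

```text
t 29.73 pos [ 0.5731 -0.3289  0.1379] F [-0.1 -0.9  0.3] w 0.347 g 0.0 q7 -0.51
-> [ 0.1155 -0.2322  0.0076] [ 4.7000e-03  2.5000e-03 -2.7139e+00]
```

To row units: -0.2322 m / 0.75 = -0.3096, 0.1155 m / 0.75 = 0.154, -0.9 rad / 2 = -0.45.

Call:
step_arm:
  series: [0.0333,-0.0667,0,0,0,-0.09,0.5,0.0667,-0.1333,0,0,0,-0.18,0.7,0.1,-0.2,0,0,0,-0.27,0.9,0.1333,-0.2667,0,0,0,-0.36,0.9,0.154,-0.3096,0,0,0,-0.45,0.9]

```text
time: 30.35
tool_pos: [0.624, -0.07, 0.1346]
tcp_rot: [0.833, 0.553, 0.0, -0.0]
wrist_force: [0.0, -1.4, 0.2]
width: 0.9
grasp_force: 0.0
```

To row units: -0.9 rad / 2 = -0.45.

Call:
step_arm:
  series: [0,0,0,0,0,-0.09,0.9,0,0,0,0,0,-0.18,0.9,0,0,0,0,0,-0.27,0.9,0,0,0,0,0,-0.36,0.9,0,0,0,0,0,-0.45,0.9]

```text
time: 30.98
tool_pos: [0.6234, -0.0739, 0.1346]
tcp_rot: [0.511, 0.859, -0.0, -0.0]
wrist_force: [0.0, -0.1, -0.2]
width: 0.903
grasp_force: 0.0
```

To row units: 0.06 m / 0.75 = 0.08, 0.055 m / 0.75 = 0.0733, -0.9 rad / 2 = -0.45.

Call:
step_arm:
  series: [0,0,0.0133,0,0,-0.09,0.9,0,0,0.0333,0,0,-0.18,0.9,0,0,0.0533,0,0,-0.27,0.9,0,0,0.0733,0,0,-0.36,0.9,0,0,0.08,0,0,-0.45,0.9]

```text
time: 31.6
tool_pos: [0.6228, -0.0738, 0.0735]
tcp_rot: [0.087, 0.996, -0.0, -0.001]
wrist_force: [-0.5, 0.2, -0.2]
width: 0.899
grasp_force: 0.0
```

Call:
step_arm:
  series: [0,0,0,0,0,0,0.9,0,0,0,0,0,0,0.9,0,0,0,0,0,0,0.9,0,0,0,0,0,0,0.9,0,0,0,0,0,0,0.9]

```text
time: 32.22
tool_pos: [0.6237, -0.0737, 0.0746]
tcp_rot: [0.09, 0.996, -0.0, -0.0]
wrist_force: [-0.2, -0.3, -0.5]
width: 0.905
grasp_force: 0.0
```

```bash
python3 -c "
from h import *
go([.6246,-.0747,.013],80.5)
im=snap('top','t5')
print(rect('top',im,(425,180,455,245),.036,(0,0,140),(179,30,255)),rect('top',im,(392,192,416,245),.036,(0,0,140),(179,30,255)))
cv2.imwrite('pics/t5c.png',cv2.resize(im[165:269,350:485],None,fx=5,fy=5,interpolation=2)[:,:,::-1])"
```

```text
t 32.23 pos [ 0.6237 -0.0737  0.0746] F [-0.2 -0.3 -0.5] w 0.905 g 0.0 q7 1.56
-> [-0.0011 -0.0008  0.0616] [-0.0001  0.     -0.014 ]
(((571.5985107421875, -327.1893005371094), (88.33158874511719, 13.13239574432373), 15.08189582824707), 52) (((555.1914672851562, -263.69091796875), (88.64379119873047, 13.03829574584961), 14.874747276306152), 50)
```

View pics/t5c.png

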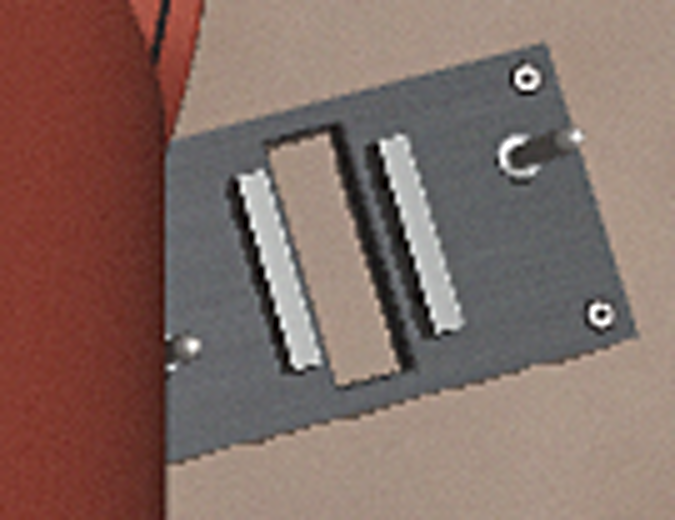

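Both parallels stand along the opening's sides (crop 280,270 and 420,235), at ±33 mm, aligned to 15.1°. Now the block.

To row units: 0.0605 m / 0.75 = 0.0807, -0.0008 m / 0.75 = -0.0011, -0.014 rad / 2 = -0.007.

Call:
step_arm:
  series: [-0.0013,-0.0011,0.0267,0,0,-0.007,0.9,-0.0013,-0.0011,0.0533,0,0,-0.007,0.9,-0.0013,-0.0011,0.0733,0,0,-0.007,0.9,-0.0013,-0.0011,0.0807,0,0,-0.007,0.9,-0.0013,-0.0011,0.0807,0,0,-0.007,0.9]

```text
time: 32.9
tool_pos: [0.6242, -0.0748, 0.0135]
tcp_rot: [0.083, 0.997, -0.0, -0.0]
wrist_force: [-0.2, 0.4, -0.1]
width: 0.897
grasp_force: 0.0
```

To row units: 0.001 m / 0.75 = 0.0013.

Call:
step_arm:
  series: [0,0,0.0013,0,0,0,0.8,0,0,0.0013,0,0,0,0.65,0,0,0.0013,0,0,0,0.5,0,0,0.0013,0,0,0,0.3,0,0,0.0013,0,0,0,0.3]

```text
time: 33.52
tool_pos: [0.6249, -0.0748, 0.0137]
tcp_rot: [0.083, 0.997, 0.0, 0.0]
wrist_force: [-1.1, -0.3, 6.6]
width: 0.514
grasp_force: 61.3
```

```bash
python3 -c "
from h import *
go([.6246,-.0747,.013],80.5)"
```

```text
t 33.52 pos [ 0.6249 -0.0748  0.0137] F [-1.1 -0.3  6.6] w 0.514 g 61.3 q7 1.59
-> [0.0003 0.     0.0007] [0.0002 0.0009 0.0003]
```

To row units: -0.125 m / 0.75 = -0.1667, -0.115 m / 0.75 = -0.1533.

Call:
step_arm:
  series: [0,0,-0.0267,0,0,0,0.3,0,0,-0.0667,0,0,0,0.3,0,0,-0.1133,0,0,0,0.3,0,0,-0.1533,0,0,0,0.3,0,0,-0.1667,0,0,0,0.3]

```text
time: 34.15
tool_pos: [0.6255, -0.0749, 0.1409]
tcp_rot: [0.083, 0.997, 0.0, 0.002]
wrist_force: [-0.4, -0.1, -0.9]
width: 0.512
grasp_force: 61.2
```

```bash
python3 -c "
from h import *
go([.5635,-.296,.14],15.1)"
```

```text
t 34.15 pos [ 0.6255 -0.0749  0.1409] F [-0.4 -0.1 -0.9] w 0.512 g 61.2 q7 1.56
-> [ 0.0247 -0.2283  0.0007] [0.0025 0.0028 1.1416]
```

To row units: -0.21 m / 0.75 = -0.28, -0.17 m / 0.75 = -0.2267, 0.14 rad / 2 = 0.07.

Call:
step_arm:
  series: [0.004,-0.04,0,0,0,0.07,0.3,0.0107,-0.0933,0,0,0,0.155,0.3,0.0173,-0.16,0,0,0,0.245,0.3,0.024,-0.2267,0,0,0,0.335,0.3,0.0293,-0.28,0,0,0,0.425,0.3]

```text
time: 34.78
tool_pos: [0.5668, -0.2803, 0.1376]
tcp_rot: [0.489, 0.872, -0.0, -0.0]
wrist_force: [0.8, 0.9, -1.3]
width: 0.516
grasp_force: 61.2
```

To row units: -0.014 m / 0.75 = -0.0187, -0.011 m / 0.75 = -0.0147, 0.29 rad / 2 = 0.145.

Call:
step_arm:
  series: [-0.0147,-0.0187,0,0,0,0.075,0.3,-0.0147,-0.0187,0,0,0,0.145,0.3,-0.0147,-0.0187,0,0,0,0.145,0.3,-0.0147,-0.0187,0,0,0,0.145,0.3,-0.0147,-0.0187,0,0,0,0.145,0.3]

```text
time: 35.4
tool_pos: [0.5622, -0.2945, 0.1379]
tcp_rot: [0.606, 0.795, -0.0, -0.0]
wrist_force: [-1.0, 0.7, -1.1]
width: 0.513
grasp_force: 61.2
```

```bash
python3 -c "
from h import *
go([.5635,-.296,.053],15.1)"
```

```text
t 35.4 pos [ 0.5622 -0.2945  0.1379] F [-1.   0.7 -1.1] w 0.513 g 61.2 q7 0.89
-> [-0.0018  0.0009  0.0849] [-0.0002 -0.0002  0.0042]
```

To row units: 0.082 m / 0.75 = 0.1093, -0.0018 m / 0.75 = -0.0024, 0.004 rad / 2 = 0.002.

Call:
step_arm:
  series: [-0.0024,0.0012,0.0267,0,0,0.002,0.3,-0.0024,0.0012,0.06,0,0,0.002,0.3,-0.0024,0.0012,0.0867,0,0,0.002,0.3,-0.0024,0.0012,0.1093,0,0,0.002,0.3,-0.0024,0.0012,0.1093,0,0,0.002,0.3]

```text
time: 36.02
tool_pos: [0.5625, -0.2961, 0.0543]
tcp_rot: [0.609, 0.793, -0.001, -0.001]
wrist_force: [-0.8, -0.6, -1.1]
width: 0.515
grasp_force: 61.2
```

To row units: 0.003 m / 0.75 = 0.004, 0.001 m / 0.75 = 0.0013.

Call:
step_arm:
  series: [0,0,0,0,0,0,0.3,0,0,0.0013,0,0,0,0.3,0,0,0.0027,0,0,0,0.3,0,0,0.004,0,0,0,0.3,0,0,0.004,0,0,0,0.3]

```text
time: 36.65
tool_pos: [0.5634, -0.2964, 0.053]
tcp_rot: [0.609, 0.793, -0.0, -0.0]
wrist_force: [-0.7, -0.4, -0.4]
width: 0.507
grasp_force: 61.2
```

```bash
python3 -c "
from h import *
go([.5635,-.296,.0497],15.1)"
```

```text
t 36.65 pos [ 0.5634 -0.2964  0.053 ] F [-0.7 -0.4 -0.4] w 0.507 g 61.2 q7 0.93
-> [0.0004 0.0002 0.0033] [-0.0002 -0.     -0.0021]
```

To row units: 0.0037 m / 0.75 = 0.0049, 0.0004 m / 0.75 = 0.0005.

Call:
step_arm:
  series: [0.0005,0,0.0013,0,0,0,0.3,0.0005,0,0.0027,0,0,0,0.3,0.0005,0,0.004,0,0,0,0.3,0.0005,0,0.0049,0,0,0,0.3,0.0005,0,0.0049,0,0,0,0.3]

```text
time: 37.28
tool_pos: [0.5633, -0.2961, 0.0498]
tcp_rot: [0.609, 0.793, 0.0, -0.0]
wrist_force: [-2.3, 1.7, 4.3]
width: 0.51
grasp_force: 61.8
```

Seated. Release slowly and rise.

To row units: -0.0003 m / 0.75 = -0.0004.

Call:
step_arm:
  series: [0,0,-0.0004,0,0,0,0.5,0,0,-0.0004,0,0,0,0.6,0,0,-0.0004,0,0,0,0.7,0,0,-0.0004,0,0,0,0.7,0,0,-0.0004,0,0,0,0.7]

```text
time: 37.9
tool_pos: [0.5633, -0.2961, 0.0496]
tcp_rot: [0.609, 0.793, -0.0, -0.0]
wrist_force: [0.3, -0.2, -0.4]
width: 0.694
grasp_force: 0.0
```

Call:
step_arm:
  series: [0,0,-0.0133,0,0,0,0.7,0,0,-0.04,0,0,0,0.7,0,0,-0.08,0,0,0,0.7,0,0,-0.12,0,0,0,0.7,0,0,-0.1333,0,0,0,0.7]

```text
time: 38.52
tool_pos: [0.5644, -0.2969, 0.1531]
tcp_rot: [0.609, 0.793, 0.001, 0.002]
wrist_force: [-0.7, -0.4, 0.0]
width: 0.701
grasp_force: 0.0
```

```bash
python3 -c "
from h import *
go([.5417,.2942,.15],15.33)"
```

```text
t 38.52 pos [ 0.5644 -0.2969  0.1531] F [-0.7 -0.4  0. ] w 0.701 g 0.0 q7 0.88
-> [0.5769 0.1307 0.0021] [ 0.0034  0.0024 -0.0064]
```

To row units: 0.3 m / 0.75 = 0.4, 0.24 m / 0.75 = 0.32.

Call:
step_arm:
  series: [0.08,0.018,0,0,0,0,0.6,0.16,0.036,0,0,0,0,0.45,0.24,0.0547,0,0,0,0,0.45,0.32,0.072,0,0,0,0,0.45,0.4,0.0907,0,0,0,0,0.45]

```text
time: 39.15
tool_pos: [0.5511, 0.0132, 0.15]
tcp_rot: [0.609, 0.793, 0.0, 0.0]
wrist_force: [1.4, 0.8, -0.1]
width: 0.449
grasp_force: 0.0
```

To row units: 0.265 m / 0.75 = 0.3533, 0.23 m / 0.75 = 0.3067.

Call:
step_arm:
  series: [0.08,0.018,0,0,0,0,0.45,0.16,0.036,0,0,0,0,0.45,0.24,0.0547,0,0,0,0,0.45,0.3067,0.0693,0,0,0,0,0.45,0.3533,0.08,0,0,0,0,0.45]

```text
time: 39.78
tool_pos: [0.5401, 0.2857, 0.1496]
tcp_rot: [0.608, 0.794, 0.0, -0.0]
wrist_force: [0.9, 0.1, -0.1]
width: 0.452
grasp_force: 0.0
```

To row units: 0.06 m / 0.75 = 0.08, 0.055 m / 0.75 = 0.0733, -0.006 rad / 2 = -0.003.

Call:
step_arm:
  series: [0.012,0.0027,0.0267,0,0,-0.003,0.45,0.012,0.0027,0.0533,0,0,-0.003,0.45,0.012,0.0027,0.0733,0,0,-0.003,0.45,0.012,0.0027,0.08,0,0,-0.003,0.45,0.012,0.0027,0.08,0,0,-0.003,0.45]

```text
time: 40.4
tool_pos: [0.5408, 0.2911, 0.0894]
tcp_rot: [0.607, 0.795, -0.0, -0.0]
wrist_force: [0.3, 0.8, -0.9]
width: 0.45
grasp_force: 0.0
```

```bash
python3 -c "
from h import *
im=snap('top','t6')
print(rect('top',im,(380,165,460,269),.058,(0,120,80),(12,255,255)))
cv2.imwrite('pics/t6c.png',cv2.resize(im[165:269,350:485],None,fx=5,fy=5,interpolation=2)[:,:,::-1])
go([.5417,.2942,.0318],15.33)"
```

```text
(((561.7872924804688, -297.42535400390625), (45.390357971191406, 90.16932678222656), 14.951809883117676), 65)
t 40.45 pos [0.541  0.2915 0.09  ] F [ 0.1 -0.5 -0.4] w 0.454 g 0.0 q7 -0.18
-> [0.0024 0.0014 0.0582] [ 0.0003 -0.     -0.0011]
```

View pics/t6c.png

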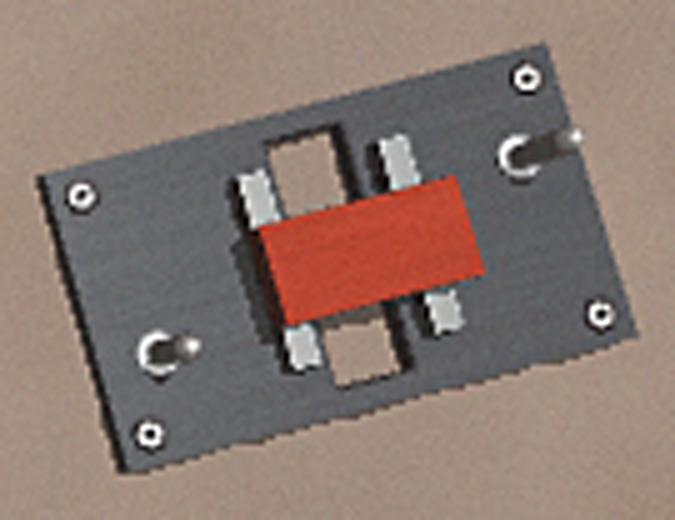

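The block lies across both parallels, centred within about 2 mm (crop 372,250). Regrasp the plate.

To row units: 0.0575 m / 0.75 = 0.0767, 0.0024 m / 0.75 = 0.0032, -0.001 rad / 2 = -0.0005.

Call:
step_arm:
  series: [0.0032,0.0019,0.02,0,0,-0.0005,0.45,0.0032,0.0019,0.0467,0,0,-0.0005,0.45,0.0032,0.0019,0.0667,0,0,-0.0005,0.45,0.0032,0.0019,0.0767,0,0,-0.0005,0.45,0.0032,0.0019,0.0767,0,0,-0.0005,0.45]

```text
time: 41.08
tool_pos: [0.541, 0.2944, 0.0313]
tcp_rot: [0.606, 0.795, -0.001, -0.0]
wrist_force: [0.1, -0.1, -0.3]
width: 0.448
grasp_force: 0.0
```

Call:
step_arm:
  series: [0,0,0,0,0,0,0.45,0,0,0,0,0,0,0.45,0,0,0,0,0,0,0.45,0,0,0,0,0,0,0.45,0,0,0,0,0,0,0.45]

```text
time: 41.7
tool_pos: [0.5413, 0.2947, 0.0322]
tcp_rot: [0.606, 0.795, -0.0, -0.0]
wrist_force: [-0.8, 0.1, 0.2]
width: 0.454
grasp_force: 0.0
```

```bash
python3 -c "
from h import *
go([.5418,.2942,.0320],15.33)"
```

```text
t 41.7 pos [0.5413 0.2947 0.0322] F [-0.8  0.1  0.2] w 0.454 g 0.0 q7 -0.16
-> [-0.0007  0.0004  0.0002] [-0.0001 -0.0001  0.0009]
```

To row units: -0.0006 m / 0.75 = -0.0008, 0.0004 m / 0.75 = 0.0005.

Call:
step_arm:
  series: [-0.0008,0.0005,0,0,0,0,0.45,-0.0008,0.0005,0,0,0,0,0.3,-0.0008,0.0005,0,0,0,0,0.1,-0.0008,0.0005,0,0,0,0,0,-0.0008,0.0005,0,0,0,0,0]

```text
time: 42.32
tool_pos: [0.5419, 0.2942, 0.0322]
tcp_rot: [0.606, 0.795, -0.0, -0.0]
wrist_force: [-1.7, -0.9, 3.9]
width: 0.197
grasp_force: 60.0
```

```bash
python3 -c "
from h import *
go([.5418,.2942,.0320],15.33)"
```

```text
t 42.33 pos [0.5419 0.2942 0.0322] F [-1.7 -0.9  3.9] w 0.197 g 60.0 q7 -0.16
-> [ 0.     -0.      0.0002] [-0.0002 -0.      0.0007]
```

To row units: -0.13 m / 0.75 = -0.1733, -0.1 m / 0.75 = -0.1333.

Call:
step_arm:
  series: [0,0,-0.0133,0,0,0,0,0,0,-0.0467,0,0,0,0,0,0,-0.0867,0,0,0,0,0,0,-0.1333,0,0,0,0,0,0,-0.1733,0,0,0,0]

```text
time: 42.95
tool_pos: [0.5415, 0.294, 0.1631]
tcp_rot: [0.606, 0.795, -0.0, -0.0]
wrist_force: [0.3, 0.8, -6.6]
width: 0.201
grasp_force: 59.3
```

```bash
python3 -c "
from h import *
go([.5643,-.296,.16],15.1)"
```

```text
t 42.95 pos [0.5415 0.294  0.1631] F [ 0.3  0.8 -6.6] w 0.201 g 59.3 q7 -0.2
-> [-0.5749 -0.1344  0.0034] [-0.0008  0.0003  0.0047]
```

To row units: -0.215 m / 0.75 = -0.2867, -0.0047 m / 0.75 = -0.0063, 0.004 rad / 2 = 0.002.

Call:
step_arm:
  series: [-0.0267,-0.0063,0,0,0,0.0005,0,-0.0867,-0.0203,0,0,0,0.001,0,-0.1533,-0.0359,0,0,0,0.0015,0,-0.22,-0.0515,0,0,0,0.002,0,-0.2867,-0.0671,0,0,0,0.002,0]

```text
time: 43.58
tool_pos: [0.5491, 0.0707, 0.1609]
tcp_rot: [0.608, 0.794, -0.001, -0.001]
wrist_force: [0.1, -0.1, -5.8]
width: 0.197
grasp_force: 59.2
```

To row units: -0.25 m / 0.75 = -0.3333, -0.2 m / 0.75 = -0.2667.

Call:
step_arm:
  series: [-0.0667,-0.0156,0,0,0,0,0,-0.1333,-0.0312,0,0,0,0,0,-0.2,-0.0468,0,0,0,0,0,-0.2667,-0.0624,0,0,0,0,0,-0.3333,-0.078,0,0,0,0,0]

```text
time: 44.2
tool_pos: [0.5576, -0.1851, 0.1609]
tcp_rot: [0.608, 0.794, -0.001, -0.001]
wrist_force: [0.8, -0.2, -5.9]
width: 0.199
grasp_force: 59.2
```

```bash
python3 -c "
from h import *
go([.5643,-.296,.16],15.11)"
```

```text
t 44.2 pos [ 0.5576 -0.1851  0.1609] F [ 0.8 -0.2 -5.9] w 0.199 g 59.2 q7 0.67
-> [-0.1088 -0.0224  0.0009] [-0.002  -0.0008  0.    ]
```

To row units: -0.1065 m / 0.75 = -0.142, -0.1 m / 0.75 = -0.1333.

Call:
step_arm:
  series: [-0.06,-0.012,0,0,0,0,0,-0.1067,-0.0213,0,0,0,0,0,-0.1333,-0.0267,0,0,0,0,0,-0.142,-0.0293,0,0,0,0,0,-0.142,-0.0293,0,0,0,0,0]

```text
time: 44.82
tool_pos: [0.5657, -0.2907, 0.1617]
tcp_rot: [0.608, 0.794, 0.0, -0.001]
wrist_force: [-1.5, 0.5, -6.2]
width: 0.197
grasp_force: 59.2
```

Call:
step_arm:
  series: [0,0,0,0,0,0,0,0,0,0,0,0,0,0,0,0,0,0,0,0,0,0,0,0,0,0,0,0,0,0,0,0,0,0,0]

```text
time: 45.45
tool_pos: [0.5658, -0.2915, 0.1621]
tcp_rot: [0.608, 0.794, -0.0, -0.0]
wrist_force: [-0.5, 0.4, -5.7]
width: 0.2
grasp_force: 59.2
```

```bash
python3 -c "
from h import *
go([.5643,-.296,.112],15.11)"
```

```text
t 45.45 pos [ 0.5658 -0.2915  0.1621] F [-0.5  0.4 -5.7] w 0.2 g 59.2 q7 0.88
-> [-0.0039 -0.0026  0.0501] [-0.0002  0.      0.0007]
```

To row units: 0.047 m / 0.75 = 0.0627, -0.0039 m / 0.75 = -0.0052, 0.0007 rad / 2 = 0.0004.

Call:
step_arm:
  series: [-0.0027,-0.0017,0.0133,0,0,0.0004,0,-0.0052,-0.0035,0.0333,0,0,0.0004,0,-0.0052,-0.0035,0.0533,0,0,0.0004,0,-0.0052,-0.0035,0.0627,0,0,0.0004,0,-0.0052,-0.0035,0.0627,0,0,0.0004,0]

```text
time: 46.08
tool_pos: [0.564, -0.2958, 0.1143]
tcp_rot: [0.608, 0.794, -0.0, -0.001]
wrist_force: [0.1, -0.8, -6.1]
width: 0.201
grasp_force: 59.1
```

Call:
step_arm:
  series: [0,0,0,0,0,0,0,0,0,0,0,0,0,0,0,0,0,0,0,0,0,0,0,0,0,0,0,0,0,0,0,0,0,0,0]

```text
time: 46.7
tool_pos: [0.5643, -0.296, 0.1152]
tcp_rot: [0.608, 0.794, -0.0, -0.0]
wrist_force: [0.5, -0.9, -6.5]
width: 0.198
grasp_force: 59.1
```

```bash
python3 -c "
from h import *
go([.5643,-.296,.112],15.11)
for i in range(3): eyes.camera('top'); go([.5643,-.296,.112],15.11)
snap('side','s6')"
```

```text
t 46.7 pos [ 0.5643 -0.296   0.1152] F [ 0.5 -0.9 -6.5] w 0.198 g 59.1 q7 0.91
-> [-0.     -0.      0.0032] [-0.0002  0.     -0.    ]
t 46.75 pos [ 0.5643 -0.296   0.1152] F [-0.   1.1 -5.7] w 0.207 g 59.1 q7 0.91
-> [-0.     -0.      0.0032] [-0.0001  0.      0.    ]
t 46.8 pos [ 0.5643 -0.296   0.1151] F [ 0.2  0.1 -6.5] w 0.199 g 59.1 q7 0.91
-> [-0.     -0.      0.0031] [-0.0002 -0.     -0.0001]
t 46.85 pos [ 0.5643 -0.296   0.1151] F [ 0.3 -0.6 -5.4] w 0.196 g 59.1 q7 0.91
-> [0.     0.     0.0031] [-0.0002  0.     -0.    ]
```

Exactly above the seat pose. Lower slowly, checking forces.

To row units: 0.012 m / 0.75 = 0.016, 0.009 m / 0.75 = 0.012.

Call:
step_arm:
  series: [0,0,0.004,0,0,0,0,0,0,0.008,0,0,0,0,0,0,0.012,0,0,0,0,0,0,0.016,0,0,0,0,0,0,0.016,0,0,0,0]

```text
time: 47.52
tool_pos: [0.5641, -0.2959, 0.1028]
tcp_rot: [0.608, 0.794, -0.0, -0.0]
wrist_force: [-0.5, 0.0, -5.6]
width: 0.205
grasp_force: 59.2
```

```bash
python3 -c "
from h import *
go([.5643,-.296,.088],15.11)"
```

```text
t 47.52 pos [ 0.5641 -0.2959  0.1028] F [-0.5  0.  -5.6] w 0.205 g 59.2 q7 0.91
-> [-0.0001  0.0001  0.0148] [-0.0006 -0.0003 -0.0001]
```

To row units: 0.012 m / 0.75 = 0.016, 0.009 m / 0.75 = 0.012.

Call:
step_arm:
  series: [0,0,0.004,0,0,0,0,0,0,0.008,0,0,0,0,0,0,0.012,0,0,0,0,0,0,0.016,0,0,0,0,0,0,0.016,0,0,0,0]

```text
time: 48.15
tool_pos: [0.5643, -0.2959, 0.0908]
tcp_rot: [0.608, 0.794, -0.0, -0.0]
wrist_force: [-0.3, -0.5, -5.4]
width: 0.198
grasp_force: 59.2
```

```bash
python3 -c "
from h import *
go([.5643,-.296,.086],15.11)"
```

```text
t 48.15 pos [ 0.5643 -0.2959  0.0908] F [-0.3 -0.5 -5.4] w 0.198 g 59.2 q7 0.92
-> [-0.0001 -0.      0.0048] [-0.0004 -0.0002  0.    ]
```

On both pins without contact; final 4.8 mm.

To row units: 0.0046 m / 0.75 = 0.0061, 0.004 m / 0.75 = 0.0053.

Call:
step_arm:
  series: [0,0,0.002,0,0,0,0,0,0,0.004,0,0,0,0,0,0,0.0053,0,0,0,0,0,0,0.0061,0,0,0,0,0,0,0.0061,0,0,0,0]

```text
time: 48.78
tool_pos: [0.5643, -0.296, 0.0865]
tcp_rot: [0.608, 0.794, -0.0, -0.0]
wrist_force: [0.2, 0.5, -5.2]
width: 0.202
grasp_force: 59.2
```

To row units: 0.001 m / 0.75 = 0.0013, 0.0008 m / 0.75 = 0.0011.

Call:
step_arm:
  series: [0,0,0.0005,0,0,0,0,0,0,0.0011,0,0,0,0,0,0,0.0013,0,0,0,0,0,0,0.0013,0,0,0,0,0,0,0.0013,0,0,0,0]

```text
time: 49.4
tool_pos: [0.5644, -0.296, 0.0863]
tcp_rot: [0.608, 0.794, 0.0, 0.0]
wrist_force: [-4.2, 3.0, 5.2]
width: 0.198
grasp_force: 60.8
```

Seated on the block. Release and withdraw.

To row units: -0.0003 m / 0.75 = -0.0004.

Call:
step_arm:
  series: [0,0,-0.0004,0,0,0,0,0,0,-0.0004,0,0,0,0.3,0,0,-0.0004,0,0,0,0.45,0,0,-0.0004,0,0,0,0.45,0,0,-0.0004,0,0,0,0.45]

```text
time: 50.02
tool_pos: [0.5644, -0.2961, 0.0858]
tcp_rot: [0.608, 0.794, -0.0, 0.0]
wrist_force: [0.5, -0.7, 1.0]
width: 0.451
grasp_force: 0.0
```

To row units: -0.12 m / 0.75 = -0.16, -0.09 m / 0.75 = -0.12.

Call:
step_arm:
  series: [0,0,-0.0133,0,0,0,0.45,0,0,-0.04,0,0,0,0.45,0,0,-0.08,0,0,0,0.45,0,0,-0.12,0,0,0,0.45,0,0,-0.16,0,0,0,0.45]

```text
time: 50.65
tool_pos: [0.5644, -0.2963, 0.2086]
tcp_rot: [0.608, 0.794, 0.0, 0.001]
wrist_force: [0.9, -0.7, 0.1]
width: 0.449
grasp_force: 0.0
```

To row units: 0.3 m / 0.75 = 0.4, 0.24 m / 0.75 = 0.32.

Call:
step_arm:
  series: [0.08,0,0,0,0,0,0.45,0.16,0,0,0,0,0,0.45,0.24,0,0,0,0,0,0.45,0.32,0,0,0,0,0,0.45,0.4,0,0,0,0,0,0.45]

```text
time: 51.28
tool_pos: [0.4858, -0.0049, 0.2076]
tcp_rot: [0.608, 0.794, 0.001, 0.001]
wrist_force: [0.8, 0.3, -0.9]
width: 0.451
grasp_force: 0.0
```

Call:
step_arm:
  series: [0,0,0,0,0,0,0.45,0,0,0,0,0,0,0.45,0,0,0,0,0,0,0.45,0,0,0,0,0,0,0.45,0,0,0,0,0,0,0.45]

```text
time: 51.9
tool_pos: [0.4862, -0.007, 0.2057]
tcp_rot: [0.609, 0.794, -0.0, -0.0]
wrist_force: [-0.2, 1.0, 0.2]
width: 0.453
grasp_force: 0.0
```

```bash
python3 -c "
from h import *
a=snap('top','t9');b=snap('side','s9')
print(rect('top',a,(355,165,485,260),.068,(0,0,130),(179,30,255)))
A=cv2.resize(a[160:270,350:485],(400,326));B=cv2.resize(b[100:200,270:370],(326,326))
cv2.imwrite('pics/f.png',np.hstack([A,B])[:,:,::-1])"
```

```text
(((564.288818359375, -296.78497314453125), (84.09555053710938, 219.71385192871094), 14.906539916992188), 152)
```

View pics/f.png

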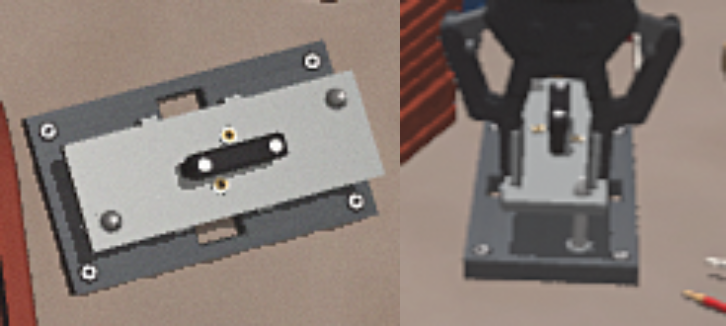

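The plate sits level on the block with both pins through its holes (crop 111,220 and 336,97), and the gripper is clear.

```bash
python3 -c "
from plant import job
print(job.finish_job())"
```

```text
the job is handed in; nothing more can be done
None
```

I loaded the jig in the order asked and handed the job in at about 52 s: the two matching parallels stand either side of the opening, the block lies across them (centred to about 2 mm), and the bush plate is back over both pins, resting flat on the block.

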